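Close a seed sample tin and show its base to the code reader

ROBOT

A 6-joint arm with a two-finger parallel gripper is mounted at the origin on the work surface. World frame = base frame: x ahead of the robot, y to its left, z up, the work surface at z = 0. Lengths are in m, angles in rad, forces in N, time in s.
With the tool pointing down it reaches from about 0.375 to 0.975 m from the base axis. Payload 3.8 kg.
Tool frame: the origin (TCP) lies midway between the tips of the shut fingers; the grasp point (between the pads) lies 19 mm behind it; z points along the fingers, y is the line along which they close (so a half turn about z gives the same grasp; the last joint's range is limited). The gripper opens to 85 mm and grips with 20 to 120 N. Pads are 22 mm wide; open, the fingers measure 114 mm over their backs; the gripper's body (76 mm by 85 mm) begins 54 mm behind the grasp point. The pads swing forward as they close: fully open they stand 13 mm farther back than shut.
Start: joints at [-1.24, 0.264, 1.604, -0, 1.274, -0.037], TCP at [0.243, -0.63, 0.231] pointing down, gripper open.
Joint ranges: [-2.63, 2.63], [-0.94, 2.18], [0.31, 2.57], [-1.31, 4.45], [0, 2.66], [-2.55, 2.55]. Speed limits (rad/s): [2.57, 2.57, 3.14, 3.14, 3.14, 3.14].

INTERFACE

Orientations are given as a rotation vector (axis times angle).
In Python, from workcell import bot, read_camera, camera_info, ticket gives the robot as it stands.
- The arm moves only by the tool servo_tool, never from a script. Its argument "targets" is a list of rows, each an object of numbers: "hand": the closure, from -1 (fully open) to 1 (shut); "x", "y", "z": the shift along the tool's x, y, z as a fraction of full scale; "roll": the turn about the tool's z as a fraction of full scale. In form: [{"hand": .., "x": .., "y": .., "z": .., "roll": ..}, ...]. A call has 1 to 10 rows; each row is the pose to reach, as a shift and turn from the pose commanded when the call began, along the tool's axes at that moment, turning the shorter way round; what a row does not reach only later rows make up. Full scale, the value 1, is 50 cm for a shift and 180 degrees for a turn. A row lasts 1/12 s, in which the tool goes at most 41.7 mm and 7.16 degrees, less where a joint would pass 70% of its speed; a pose out of reach is approached as far as the arm can. A call with a number of a shift or a turn outside -1 to 1 is refused whole. A call with a gripper value outside its range is refused whole. The fingers move at their own pace and stop on an object; "grip_force" is the grip in N (left out, the last holds). Time passes only in rows, so rows that repeat a pose let the fingers close. It gives the time, the measured TCP pose, the force, the opening and the grip force at its end, in the units of the state.
- bot.read_state(): the state, without advancing time (a new reading comes with each control period).
- read_camera(name): name is "scene" or "top" or "wrist"; returns the picture (400x640x3 uint8, red, green, blue); there is no depth.
- camera_info(name): a dict with "fx", "fy", "cx", "cy" (pixels), "eye" and "orientation" of the camera in the world; the wrist camera has in their place "T_tool_cam" (4x4, takes a point from camera to tool coordinates, whose origin is the TCP and whose axes are the flange's). Camera axes: x right, y down, z forward; pixel columns grow to the right and rows downward; lengths in m; the calibration is good to about 2 mm. A picture is of the moment at which its call begins: read the wrist's pose just before it. camera_info takes no time and is no camera call.
- ticket.finish_job(): hands the job in; it is judged then, once.
The state is a dict: "time": time; "q": joint angles; "joint_vel": joint speeds; "joint_torque": joint torques, N m; "tool_pos": TCP position; "tcp_rot": TCP orientation; "wrist_force": force on the tool from outside, world axes, zero at the start; "torque": the same for the moment, N m; "width": opening from 0.0 (shut) to 1.0 (fully open); "grip_force": force on a finger pad.
Only numpy, scipy, OpenCV 4.12 (cv2) and the standard library are available. Lean on these libraries where they do the work, as an engineer would, in place of code of your own. Each camera call takes 0.05 s, during which the arm holds its last target. There are 200 camera calls.

TASK

The lid of the green-lidded seed sample tin is not fully on: press it down until it is fully home while the tin stands in its rack. Then lift that tin out and hold its base up to the tilted code reader: lid end pointing away from the reader, base centred on the lens, square to it, and 80 mm from the lens. Finish holding it there, still, in the gripper; leave the reader's tilt as it is and the other tins, the sieve and the stamp where they are.

Things in the scene. Friction and masses are not known exactly. Their poses are not given: they have to be found in the camera images.
- tin_green: the tin to handle: upright round aluminium tin 46 mm wide, straight-sided up to 62 mm above its base; above that a black neck 35 mm wide, and on it the green push-on lid. 0.09 to 0.17 kg. Stands in any of the rack's three sockets, 12 mm deep in it. Origin: centre of its underside, 10 mm above the table at first; z runs up the tin to the lid. Round: yaw means nothing.
- green_lid (a joint): how far the green lid is pressed on, m: 0 = highest, 0.008 = fully home (skirt resting on the tin's shoulder, no black neck visible). It starts between 0 and 0.003, slides stiffly along the tin's axis (about 6 N moves it), stays where it is left, does not come off and stops hard at 0.008.
- lid_top (a point): centre of the top face of the green lid, a flat disc 40 mm wide and 12 mm thick; 75 mm above the tin's underside when fully home, up to 83 mm before
- rack: fixed wooden board 85 x 290 x 22 mm with three round sockets 49 mm wide and 12 mm deep in a row along its y axis, at y = -90, 0 and +90 mm. Origin: centre of its underside, on the table.
- reader: fixed code reader on the table: grey base 110 x 120 x 30 mm with two upright cheeks (outer faces 100 mm apart, tops 105 mm above the table) that carry the black tilting head between them. Origin: centre of the base's underside. Its -x side looks roughly to the robot.
- reader_head (a joint): tilt of the reader's head, rad: 0 = lens looking straight up, growing as the lens tips towards the reader's -x side. It starts between 0.2 and 0.55 and has a stiff hinge (axis 90 mm above the table); leave it as it is.
- reader_spot (a point): where the centre of the tin's underside belongs: in the air on the lens's line of sight, 80 mm from the lens face (115 mm from the hinge axis). The lens, in a white light ring, ends the head, a black barrel 68 mm wide. The point's z axis is the line of sight, away from the reader; the tin's z axis must point along it, the same way.
- tin_yellow: bystander: sample tin like the green one, but its yellow lid (40 mm wide) is already fully on: 75 mm tall. Stands in another socket of the rack. Origin: centre of its underside; z up.
- tin_red: bystander: sample tin like the green one, but its red lid (40 mm wide) is already fully on: 75 mm tall. Stands in another socket of the rack. Origin: centre of its underside; z up.
- sieve: bystander: small round brass sieve standing loose on the table, 90 mm wide, 35 mm high. Origin: centre of its underside.
- stamp: bystander: wooden hand stamp standing loose on the table, block 50 x 30 x 22 mm with a turned grip, 70 mm high in all. Origin: centre of its underside.
Things that resemble listed ones, but are neither listed nor needed, are in the scene too. What is shaped like the tin_green but blue is not meant. What is meant by the reader is not turquoise, and is the larger of those in its own colour.

How it is judged:
On the way, in this order (a step that is already met when the one before it is completed fails the run):
1. the green lid is fully home, with the tin still standing in its socket (value of joint green_lid above 0.0065 m and height (world z) of tin_green below 0.018 m and angle between tin_green's own z axis and vertical below 0.15 rad), for 0.2 s.
2. the green-lidded tin is lifted clear of the rack in the fingers, its lid home (value of joint green_lid above 0.0065 m and height (world z) of tin_green above 0.04 m and contact force between the fingers and tin_green above 2 N), for 0.1 s.
At the end, for the whole second after the job is handed in: green lid home (joint over 0.0065); centre of the tin's underside within 15 mm of reader_spot along each of its axes, tin axis within 0.2 rad of the line of sight, lid up; held still by the fingers, not touching the reader; reader_spot moved under 10 mm, bystanders under 25 mm (value of joint green_lid above 0.0065 m and x of tin_green in the frame of reader_spot between -0.015 and 0.015 m and y of tin_green in the frame of reader_spot between -0.015 and 0.015 m and z of tin_green in the frame of reader_spot between -0.015 and 0.015 m and angle between the z axis of tin_green and the z axis of reader_spot, either way round below 0.2 rad and angle between tin_green's own z axis and vertical below 1.2 rad and contact force between the fingers and tin_green above 2 N and contact force between tin_green and reader below 0.1 N and linear speed of tin_green below 0.03 m/s and angular speed of tin_green below 0.3 rad/s and distance of reader_spot from where it was at the start of the episode below 0.01 m and distance of each of tin_yellow, tin_red, sieve, stamp from where it was at the start of the episode below 0.025 m); the arm keeps its last pose, push and grip.
It fails at once if a bystander is pushed away or knocked over (distance of any of tin_yellow, tin_red, sieve, stamp from where it was at the start of the episode above 0.025 m or angle between any of tin_yellow, tin_red, sieve, stamp's own z axis and vertical above 0.5 rad).
It fails at once if the reader's head is pushed out of its tilt (distance of reader_spot from where it was at the start of the episode above 0.01 m).
It also fails if it takes over 46 s, if anything falls off the work surface, if the arm or the gripper's body presses on something with over 40 N, if the wrist force passes 120 N, or if a joint passes its speed limit or range.

## Working session

There is one attempt and no reset: what is moved stays moved. The work goes in short steps, Python scripts to look and compute and a tool call to move; the robot and the scene stay as the last step left them, time stands still between calls to the robot, and variables do not carry over. Pictures are saved under pics/ and viewed, at most 10 in all, crops included, and the job is handed in when it is done.

Besides the shell and the picture viewer there is one more tool, called as a command line: name --argument value ..., lists and objects as JSON in quotes. servo_tool: Moves the arm, as the interface text tells. Its arguments: {"type":"object","properties":{"targets":{"type":"array"},"grip_force":{"type":"number"}},"required":["targets"]}

```bash
mkdir -p pics; ls
python3 - <<'E'
from workcell import bot, read_camera, camera_info, ticket
import cv2,numpy as np
np.set_printoptions(precision=4,suppress=True)
s=bot.read_state();print(s)
for n in("scene","top","wrist"):
    print(n,camera_info(n))
a=read_camera("scene");b=read_camera("top")
cv2.imwrite("pics/s0.png",a[:,:,::-1]);cv2.imwrite("pics/t0.png",b[:,:,::-1])
E
```

```text
pics
{'time': 0.0, 'q': array([-1.2399,  0.2648,  1.6054, -0.    ,  1.2737, -0.0369]), 'joint_vel': array([-0.0001, -0.0011,  0.0019, -0.0016, -0.    ,  0.001 ]), 'joint_torque': array([ -0.    , -51.511 , -36.7315,  -0.    ,   0.0129,   0.    ]), 'tool_pos': array([ 0.2425, -0.6292,  0.2299]), 'tcp_rot': array([-3.0864, -0.5741,  0.0005]), 'wrist_force': array([ 0.7342,  0.5282, -0.5826]), 'torque': array([-0.0001,  0.0436, -0.0387]), 'grip_force': 0.0, 'width': 0.9980519692091327}
scene {'fx': 389.7480879170429, 'fy': 389.7480879170429, 'cx': 312.93807319337066, 'cy': 205.2355319993882, 'eye': array([1.2598, 0.0397, 0.6378]), 'orientation': array([-1.596 , -1.7385,  0.8611])}
top {'fx': 377.60073157179477, 'fy': 377.60073157179477, 'cx': 324.2320843721072, 'cy': 196.55081956535597, 'eye': array([ 0.4066, -0.0268,  0.9994]), 'orientation': array([-2.1417,  2.1342, -0.1847])}
wrist {'fx': 309.1061711636698, 'fy': 309.1061711636698, 'cx': 325.6751260728982, 'cy': 198.30471535354434, 'T_tool_cam': array([[-0.0001, -0.9483, -0.3173,  0.0831],
       [ 1.    ,  0.0001, -0.0006, -0.0005],
       [ 0.0006, -0.3173,  0.9483, -0.1426],
       [ 0.    ,  0.    ,  0.    ,  1.    ]])}
```

View pics/s0.png

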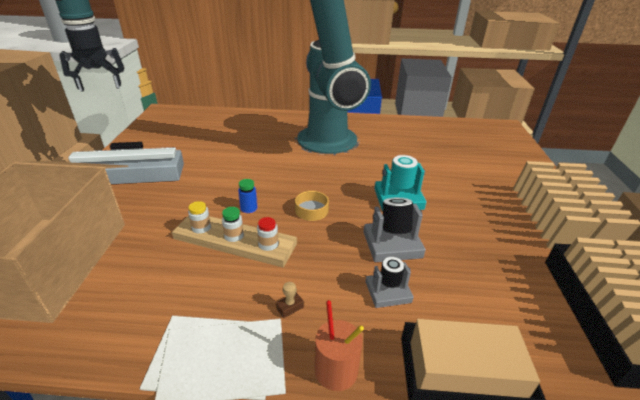

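View pics/t0.png

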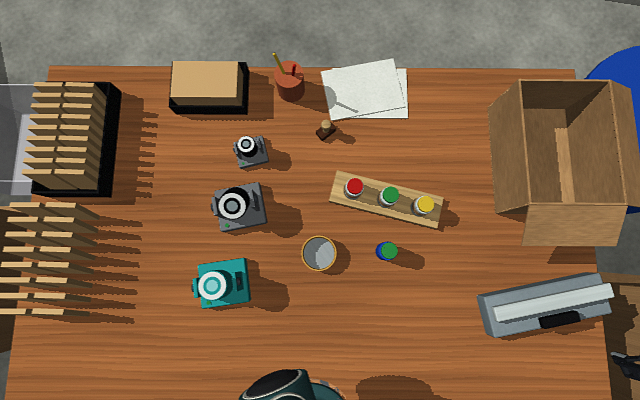

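Scene view: the grey large reader is at (395,225), the small grey decoy at (390,280), the turquoise decoy at (403,180), the rack with yellow, green and red lids at (198,208), (232,215) and (267,225), and the blue decoy tin at (247,195). Top view: the lids are at (355,186) red, (390,196) green and (425,204) yellow, the decoy at (387,251), and the reader lens at (232,205) on a grey base around (240,207).

```bash
cat > h.py <<'E'
import cv2,numpy as np
from scipy.spatial.transform import Rotation as R
from workcell import bot, read_camera, camera_info, ticket
np.set_printoptions(precision=4,suppress=True)
def cam(n,s=None):
    c=camera_info(n)
    if n=="wrist":
        s=s or bot.read_state(); T=np.eye(4);T[:3,:3]=R.from_rotvec(s["tcp_rot"]).as_matrix();T[:3,3]=s["tool_pos"]
        T=T@c["T_tool_cam"]; E,O=T[:3,3],T[:3,:3]
    else: E,O=c["eye"],R.from_rotvec(c["orientation"]).as_matrix()
    return E,O,c
def ray(C,u,v):
    E,O,c=C; d=O@[(u-c["cx"])/c["fx"],(v-c["cy"])/c["fy"],1]; return E,d/np.linalg.norm(d)
def plane(C,u,v,z):
    E,d=ray(C,u,v); return E+d*(z-E[2])/d[2]
def proj(C,P):
    E,O,c=C; p=(np.atleast_2d(P)-E)@O; return p[:,:2]/p[:,2:]*[c["fx"],c["fy"]]+[c["cx"],c["cy"]]
def tri(rs):
    A=sum(np.eye(3)-np.outer(d,d) for e,d in rs); b=sum((np.eye(3)-np.outer(d,d))@e for e,d in rs)
    P=np.linalg.solve(A,b); return P,[np.linalg.norm(np.cross(P-e,d)) for e,d in rs]
HS=dict(green=((50,120,50),(80,255,255)),yellow=((22,150,100),(32,255,255)),red=((0,180,100),(6,255,255)))
def blobs(im,col,mn=60,box=None):
    m=cv2.inRange(cv2.cvtColor(im,cv2.COLOR_RGB2HSV),*HS[col]) if isinstance(col,str) else cv2.inRange(cv2.cvtColor(im,cv2.COLOR_RGB2HSV),*col)
    if box: k=np.zeros_like(m);k[box[1]:box[3],box[0]:box[2]]=1;m*=k
    cs,_=cv2.findContours(m,cv2.RETR_EXTERNAL,cv2.CHAIN_APPROX_NONE)
    return [c for c in cs if cv2.contourArea(c)>mn]
def move(s,P):  # world TCP target -> fractions along tool axes
    return R.from_rotvec(s["tcp_rot"]).as_matrix().T@(np.array(P)-s["tool_pos"])/0.5
E
python3 - <<'E'
from h import *
t=cv2.imread("pics/t0.png")[:,:,::-1].copy();s=cv2.imread("pics/s0.png")[:,:,::-1].copy()
T=cam("top");S=cam("scene")
for col in HS:
  for n,im,C in(("t",t,T),("s",s,S)):
    for c in blobs(im,col,40):
        (u,v),r=cv2.minEnclosingCircle(c); print(n,col,(u,v),r,cv2.contourArea(c),plane(C,u,v,.085))
W=((0,0,170),(179,70,255))
for n,im,C,b in(("t",t,T,(205,180,275,240)),("s",s,S,(365,190,430,262))):
  for c in blobs(im,W,15,b):
    print(n,cv2.fitEllipse(c) if len(c)>5 else 0,cv2.contourArea(c), plane(C,*cv2.fitEllipse(c)[0],.12))
# grey base mask
for n,im,C,b in(("t",t,T,(205,175,275,240)),):
  for c in blobs(im,((90,10,60),(140,90,200)),100,b):
    print(cv2.minAreaRect(c),cv2.contourArea(c)); print([plane(C,*p,.03) for p in cv2.boxPoints(cv2.minAreaRect(c))])
cv2.imwrite("pics/tc.png",cv2.resize(np.hstack([t[170:240,200:280],s[190:260,360:440]]),None,fx=5,fy=5,interpolation=cv2.INTER_CUBIC)[:,:,::-1])
st=bot.read_state();print(R.from_rotvec(st["tcp_rot"]).as_matrix())
E
```

```text
t green (389.0, 250.5) 8.381627082824707 188.0 [ 0.4288 -0.1886  0.085 ]
t green (390.5, 194.5) 7.905794143676758 173.5 [ 0.5653 -0.1957  0.085 ]
s green (231.0, 213.0625) 8.566248893737793 175.5 [ 0.5649 -0.1971  0.085 ]
s green (246.0, 184.0) 7.280210018157959 127.5 [ 0.4421 -0.189   0.085 ]
t yellow (425.8125, 203.5) 8.202853202819824 185.0 [ 0.5433 -0.2818  0.085 ]
s yellow (354.0, 334.0) 11.401854515075684 73.0 [0.8653 0.0841 0.085 ]
s yellow (197.0, 207.0) 8.24631118774414 149.0 [ 0.5497 -0.282   0.085 ]
t red (354.5, 185.5) 7.7782745361328125 162.0 [ 0.5875 -0.1073  0.085 ]
s red (330.5, 319.5) 19.65970230102539 142.0 [0.84   0.0443 0.085 ]
s red (266.5, 223.0) 8.558721542358398 164.5 [ 0.593  -0.1095  0.085 ]
t ((231.67247009277344, 205.3085479736328), (24.374040603637695, 25.587646484375), 104.15172576904297) 488.0 [0.5319 0.1848 0.12  ]
s ((392.1627197265625, 260.02044677734375), (5.848437786102295, 16.55536651611328), 93.1952896118164) 32.5 [0.7216 0.1539 0.12  ]
s ((401.6485290527344, 201.8096160888672), (5.724633693695068, 17.5042724609375), 85.13946533203125) 24.5 [0.531  0.1912 0.12  ]
((217.68641662597656, 198.75692749023438), (11.9241943359375, 30.44927978515625), 27.47443199157715) 107.5
[array([0.5335, 0.2738, 0.03  ]), array([0.6049, 0.2411, 0.03  ]), array([0.5903, 0.2128, 0.03  ]), array([0.5194, 0.2458, 0.03  ])]
((239.38462829589844, 206.42308044433594), (40.9882698059082, 46.0872917175293), 78.69007110595703) 827.5
[array([0.5826, 0.2573, 0.03  ]), array([0.6071, 0.1405, 0.03  ]), array([0.5018, 0.1165, 0.03  ]), array([0.4782, 0.2314, 0.03  ])]
[[ 0.9331  0.3596 -0.0007]
 [ 0.3596 -0.9331  0.0019]
 [ 0.0001 -0.002  -1.    ]]
```

View pics/tc.png

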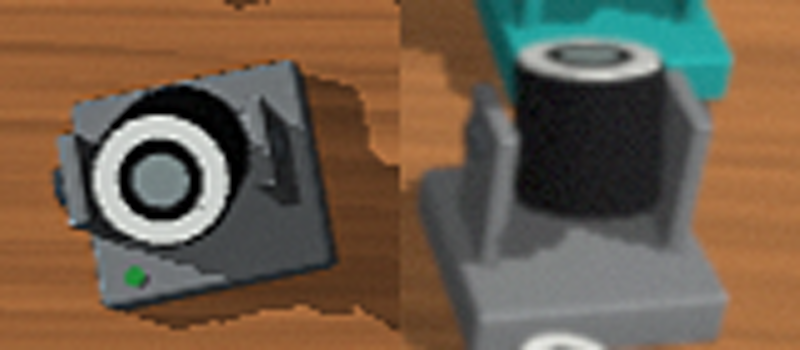

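The lids measured in the two views agree: red to yellow is 0.179 m, against 0.180 m given. The green lid is in the middle socket at about (0.567,-0.196). The crop shows the reader with its lens tipped towards the robot and a yaw of about 0.17. I'll go over the rack now.

servo_tool --targets '[{"hand": 1, "x": 0, "y": 0, "z": -0.15, "roll": 0}, {"hand": 1, "x": 0, "y": 0, "z": -0.2, "roll": 0}, {"hand": 1, "x": 0.1, "y": -0.06, "z": -0.2, "roll": -0.04}, {"hand": 1, "x": 0.92, "y": -0.576, "z": -0.18, "roll": -0.304}, {"hand": 1, "x": 0.92, "y": -0.576, "z": -0.1, "roll": -0.304}, {"hand": 1, "x": 0.92, "y": -0.576, "z": -0.1, "roll": -0.304}, {"hand": 1, "x": 0.92, "y": -0.576, "z": -0.1, "roll": -0.304}, {"hand": 1, "x": 0.92, "y": -0.576, "z": -0.1, "roll": -0.304}, {"hand": 1, "x": 0.92, "y": -0.576, "z": -0.1, "roll": -0.304}, {"hand": 1, "x": 0.92, "y": -0.576, "z": -0.1, "roll": -0.304}]'

```text
time: 0.93
tool_pos: [0.4419, -0.3636, 0.3011]
tcp_rot: [-2.473, -1.936, 0.0]
wrist_force: [0.9, -0.5, -0.2]
width: 0.002
grip_force: 0.0
```

Run:
```python
from h import *
s=bot.read_state();print(s["time"],s["tool_pos"],s["q"],R.from_rotvec(s["tcp_rot"]).as_matrix(),s["wrist_force"])
print(move(s,(.567,-.196,.28)))
```

```text
0.9333 [ 0.4419 -0.3636  0.3011] [-0.7321  0.0341  1.7382  0.      1.3698 -0.4897] [[ 0.24    0.9708 -0.0004]
 [ 0.9708 -0.24    0.0004]
 [ 0.0003 -0.0004 -1.    ]] [ 0.9458 -0.5414 -0.2322]
[0.3855 0.1624 0.0423]
```

servo_tool --targets '[{"hand": 1, "x": 0.385, "y": 0.162, "z": 0.042, "roll": 0}, {"hand": 1, "x": 0.385, "y": 0.162, "z": 0.042, "roll": 0}, {"hand": 1, "x": 0.385, "y": 0.162, "z": 0.042, "roll": 0}, {"hand": 1, "x": 0.385, "y": 0.162, "z": 0.042, "roll": 0}, {"hand": 1, "x": 0.385, "y": 0.162, "z": 0.042, "roll": 0}, {"hand": 1, "x": 0.385, "y": 0.162, "z": 0.042, "roll": 0}, {"hand": 1, "x": 0.385, "y": 0.162, "z": 0.042, "roll": 0}, {"hand": 1, "x": 0.385, "y": 0.162, "z": 0.042, "roll": 0}]'

```text
time: 1.6
tool_pos: [0.5667, -0.1988, 0.2801]
tcp_rot: [-2.477, -1.931, 0.002]
wrist_force: [0.1, -0.7, 0.4]
width: -0.0
grip_force: 0.0
```

Run:
```python
from h import *
s=bot.read_state();print(s["time"],s["tool_pos"],s["q"],s["wrist_force"])
im=read_camera("wrist");C=cam("wrist",s)
cv2.imwrite("pics/w1.png",im[:,:,::-1])
for col in HS:
  for c in blobs(im,col,150):
    m=cv2.fitEllipse(c); print(col,m,cv2.contourArea(c),plane(C,*m[0],.085),plane(C,*m[0],.09))
```

```text
1.6 [ 0.5667 -0.1988  0.2801] [-0.3784  0.0984  1.708  -0.0008  1.3366 -0.1315] [ 0.056  -0.7449  0.364 ]
green ((210.9383087158203, 191.1508331298828), (32.48641586303711, 34.53339767456055), 93.55709838867188) 879.5 [ 0.4348 -0.1878  0.085 ] [ 0.437  -0.1867  0.09  ]
green ((324.51348876953125, 170.22085571289062), (33.61928939819336, 34.46550369262695), 3.6376945972442627) 908.5 [ 0.5668 -0.1957  0.085 ] [ 0.5671 -0.1946  0.09  ]
yellow ((324.2989807128906, 235.844970703125), (20.030269622802734, 32.16227340698242), 76.72544860839844) 413.0 [ 0.5467 -0.2738  0.085 ] [ 0.5473 -0.2715  0.09  ]
red ((324.8935546875, 83.78074645996094), (35.701988220214844, 38.28957748413086), 3.550408124923706) 1071.0 [ 0.5894 -0.1079  0.085 ] [ 0.5894 -0.1081  0.09  ]
```

View pics/w1.png

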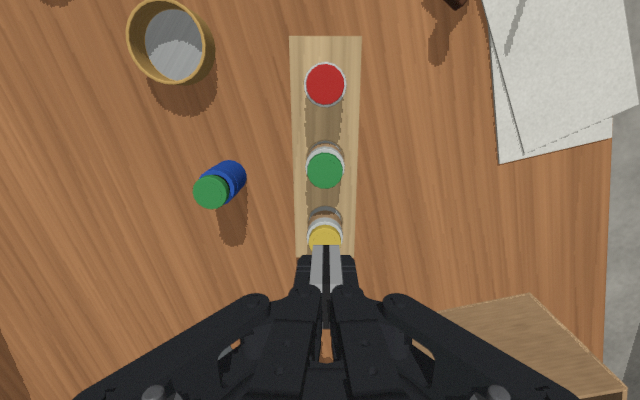

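The wrist view shows the rack aligned with the tool's x axis. The red lid is at (325,84), the green at (324,170) and the yellow at (324,235). Green is at (0.567,-0.195), matching the other views. Descending to press it.

servo_tool --targets '[{"hand": 1, "x": 0.007, "y": 0, "z": 0.35, "roll": 0}, {"hand": 1, "x": 0.007, "y": 0, "z": 0.35, "roll": 0}, {"hand": 1, "x": 0.007, "y": 0, "z": 0.35, "roll": 0}, {"hand": 1, "x": 0.007, "y": 0, "z": 0.35, "roll": 0}, {"hand": 1, "x": 0.007, "y": 0, "z": 0.35, "roll": 0}, {"hand": 1, "x": 0.007, "y": 0, "z": 0.35, "roll": 0}, {"hand": 1, "x": 0.007, "y": 0, "z": 0.37, "roll": 0}, {"hand": 1, "x": 0.007, "y": 0, "z": 0.38, "roll": 0}, {"hand": 1, "x": 0.007, "y": 0, "z": 0.384, "roll": 0}, {"hand": 1, "x": 0.007, "y": 0, "z": 0.384, "roll": 0}]'

```text
time: 2.48
tool_pos: [0.5697, -0.1966, 0.0912]
tcp_rot: [2.476, 1.927, 0.003]
wrist_force: [-0.6, -0.8, 2.4]
width: -0.005
grip_force: 1.3
```

servo_tool --targets '[{"hand": 1, "x": -0.003, "y": -0.003, "z": 0.004, "roll": 0}, {"hand": 1, "x": -0.003, "y": -0.003, "z": 0.008, "roll": 0}, {"hand": 1, "x": -0.003, "y": -0.003, "z": 0.01, "roll": 0}, {"hand": 1, "x": -0.003, "y": -0.003, "z": 0.01, "roll": 0}]'

```text
time: 2.82
tool_pos: [0.5691, -0.1971, 0.0868]
tcp_rot: [2.475, 1.927, 0.007]
wrist_force: [1.4, 1.2, 4.6]
width: -0.003
grip_force: 2.4
```

servo_tool --targets '[{"hand": 1, "x": 0, "y": 0, "z": 0.006, "roll": 0}, {"hand": 1, "x": 0, "y": 0, "z": 0.01, "roll": 0}, {"hand": 1, "x": 0, "y": 0, "z": 0.014, "roll": 0}, {"hand": 1, "x": 0, "y": 0, "z": 0.014, "roll": 0}]'

```text
time: 3.15
tool_pos: [0.5712, -0.1977, 0.085]
tcp_rot: [2.472, 1.925, 0.01]
wrist_force: [-5.2, 3.7, 27.9]
width: 0.002
grip_force: 14.0
```

The lid is home: hard stop at z = 0.085 with 28 N. Now I'll back off and open.

servo_tool --targets '[{"hand": 1, "x": 0, "y": 0, "z": 0, "roll": 0}, {"hand": 1, "x": 0, "y": 0, "z": -0.03, "roll": 0}, {"hand": 0, "x": 0, "y": 0, "z": -0.12, "roll": 0}, {"hand": -1, "x": 0, "y": 0, "z": -0.2, "roll": 0}, {"hand": -1, "x": 0, "y": 0, "z": -0.2, "roll": 0}, {"hand": -1, "x": 0, "y": 0, "z": -0.2, "roll": 0}, {"hand": -1, "x": 0, "y": 0, "z": -0.2, "roll": 0}, {"hand": -1, "x": 0, "y": 0, "z": -0.2, "roll": 0}]'

```text
time: 3.82
tool_pos: [0.5652, -0.1961, 0.1754]
tcp_rot: [-2.477, -1.929, 0.002]
wrist_force: [-0.6, 0.4, -0.5]
width: 0.845
grip_force: 0.0
```

Run:
```python
from h import *
s=bot.read_state();print(s["time"],s["tool_pos"],s["q"],s["wrist_force"],s["width"],s["tcp_rot"])
im=read_camera("wrist");C=cam("wrist",s);cv2.imwrite("pics/w2.png",im[:,:,::-1])
t=read_camera("top");sc=read_camera("scene")
for n,i,CC in(("w",im,C),("t",t,cam("top")),("s",sc,cam("scene"))):
  for c in blobs(i,"green",60):
    m=cv2.fitEllipse(c); print(n,m,cv2.contourArea(c),plane(CC,*m[0],.085))
P=(.5675,-.1955,.033); print(move(s,P))
```

```text
3.8167 [ 0.5652 -0.1961  0.1754] [-0.3756  0.1625  1.8317  0.0001  1.1496 -0.1278] [-0.5772  0.4464 -0.4669] 0.8448087554534425 [-2.4774 -1.9286  0.0017]
w ((170.2623291015625, 230.2822723388672), (44.7492790222168, 49.78561782836914), 87.65135192871094) 1745.0 [ 0.436  -0.1869  0.085 ]
w ((326.8566589355469, 200.6932373046875), (46.70515823364258, 47.419551849365234), 169.72889709472656) 1738.5 [ 0.5674 -0.1935  0.085 ]
s ((230.8585205078125, 215.12046813964844), (12.284394264221191, 15.90792179107666), 81.51725769042969) 151.0 [ 0.5725 -0.1956  0.085 ]
s ((246.14950561523438, 184.4741973876953), (11.430953979492188, 14.280339241027832), 91.12852478027344) 126.0 [ 0.4442 -0.1881  0.085 ]
[0.0021 0.0049 0.2849]
```

View pics/w2.png

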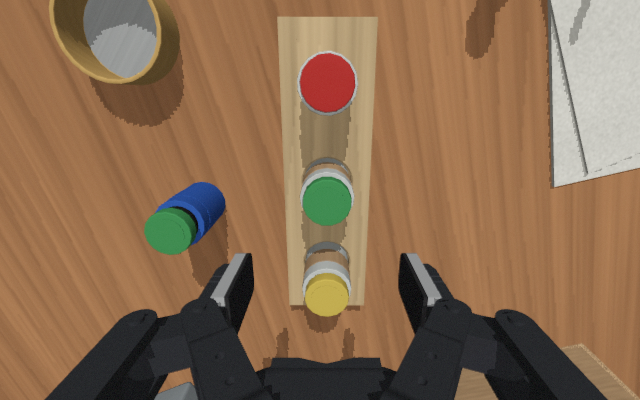

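The lid at (327,201) now shows no black neck, and the open fingers straddle the rack. Descend and grasp.

servo_tool --grip_force 25 --targets '[{"hand": -1, "x": 0.003, "y": 0.004, "z": 0.284, "roll": 0}, {"hand": -1, "x": 0.003, "y": 0.004, "z": 0.284, "roll": 0}, {"hand": -1, "x": 0.003, "y": 0.004, "z": 0.284, "roll": 0}, {"hand": -1, "x": 0.003, "y": 0.004, "z": 0.284, "roll": 0}, {"hand": -1, "x": 0.003, "y": 0.004, "z": 0.284, "roll": 0}, {"hand": 1, "x": 0.003, "y": 0.004, "z": 0.284, "roll": 0}, {"hand": 1, "x": 0.003, "y": 0.004, "z": 0.284, "roll": 0}, {"hand": 1, "x": 0.003, "y": 0.004, "z": 0.284, "roll": 0}, {"hand": 1, "x": 0.003, "y": 0.004, "z": 0.284, "roll": 0}, {"hand": 1, "x": 0.003, "y": 0.004, "z": 0.284, "roll": 0}]'

```text
time: 4.8
tool_pos: [0.568, -0.1957, 0.0372]
tcp_rot: [-2.479, -1.93, 0.001]
wrist_force: [-5.8, 1.0, 5.2]
width: 0.532
grip_force: 26.1
```

The tin is gripped: opening 45 mm, 26 N. Before tilting it in the grip (the servo itself cannot tilt), I'll work out the reader's tilt from the pictures I already have.

Run:
```python
from h import *
t=cv2.imread("pics/t0.png")[:,:,::-1].copy();T=cam("top");S=cam("scene")
px=[(259,182.4),(214.6,190.4),(221,231),(267,222.4)]
c=np.array([plane(T,*p,.03) for p in px]);print(c,c.mean(0))
x=(c[0]+c[1]-c[2]-c[3])/2;y=(c[1]+c[2]-c[0]-c[3])/2
print("len x,y",np.linalg.norm(x),np.linalg.norm(y),np.arctan2(x[1],x[0]),np.arctan2(-y[0],y[1]))
yaw=(np.arctan2(x[1],x[0])+np.arctan2(-y[0],y[1]))/2
P,r=tri([ray(T,231.67,205.3),ray(S,398,202)]);print("lens",P,r)
for z in(.12,.1225,.125):
  L=plane(T,231.67,205.3,z); d=L-c.mean(0); X=np.array([np.cos(yaw),np.sin(yaw)]);print(z,d[:2]@X,d[:2]@[-X[1],X[0]])
d=P-c.mean(0);print(d[:2]@X,d[:2]@[-X[1],X[0]], "tilt", np.arctan2(-(d[:2]@X),P[2]-.09))
```

```text
[[0.6056 0.1377 0.03  ]
 [0.5838 0.2526 0.03  ]
 [0.4783 0.2309 0.03  ]
 [0.5008 0.1139 0.03  ]] [0.5421 0.1838 0.03  ]
len x,y 0.10761255974436112 0.11800447629365744 0.21316917035974384 0.18854674222959794
lens [0.5319 0.1839 0.1198] [np.float64(0.0009376095703272877), np.float64(0.0009376095703272074)]
0.12 -0.009727560968165891 0.0030599335279525857
0.1225 -0.010196928496507935 0.002541370062248158
0.125 -0.010666296024849885 0.002022806596543626
-0.00992574953863707 0.002176355921360397 tilt 0.32196704654480957
```

Reader: base centre (0.542,0.184), 108 x 118 mm against 110 x 120 given. Yaw is about 0.20 and tilt about 0.30. I'll raise the tin a little and tilt it about the pad axis against the socket wall, towards tool +x.

servo_tool --targets '[{"hand": 1, "x": 0, "y": 0, "z": -0.01, "roll": 0}, {"hand": 1, "x": 0, "y": 0, "z": -0.018, "roll": 0}, {"hand": 1, "x": 0, "y": 0, "z": -0.018, "roll": 0}]'

```text
time: 5.05
tool_pos: [0.5681, -0.1956, 0.0453]
tcp_rot: [-2.479, -1.93, 0.0]
wrist_force: [-5.3, 1.7, 1.3]
width: 0.528
grip_force: 26.7
```

servo_tool --targets '[{"hand": 1, "x": 0.008, "y": 0, "z": 0, "roll": 0}, {"hand": 1, "x": 0.014, "y": 0, "z": 0, "roll": 0}, {"hand": 1, "x": 0.014, "y": 0, "z": 0, "roll": 0}]'

```text
time: 5.3
tool_pos: [0.569, -0.19, 0.0446]
tcp_rot: [2.478, 1.931, -0.005]
wrist_force: [-7.7, -3.7, 3.3]
width: 0.53
grip_force: 26.7
```

servo_tool --targets '[{"hand": 1, "x": 0.008, "y": 0, "z": 0, "roll": 0}, {"hand": 1, "x": 0.016, "y": 0, "z": 0, "roll": 0}, {"hand": 1, "x": 0.02, "y": 0, "z": 0, "roll": 0}, {"hand": 1, "x": 0.02, "y": 0, "z": 0, "roll": 0}]'

```text
time: 5.63
tool_pos: [0.5713, -0.1807, 0.0447]
tcp_rot: [2.478, 1.931, -0.006]
wrist_force: [-7.8, -5.0, 3.3]
width: 0.531
grip_force: 27.6
```

Run:
```python
from h import *
s=bot.read_state();print(s["time"],s["tool_pos"],s["wrist_force"])
a=read_camera("scene");w=read_camera("wrist");C=cam("wrist",s)
for n,i,CC in(("w",w,C),("s",a,cam("scene"))):
  for c in blobs(i,"green",60):
    m=cv2.fitEllipse(c); print(n,m,plane(CC,*m[0],.085))
cv2.imwrite("pics/p3.png",np.hstack([cv2.resize(a[170:270,160:310],(600,400)),w[:,220:420]])[:,:,::-1])
```

```text
5.6333 [ 0.5713 -0.1807  0.0447] [-7.841  -5.0434  3.318 ]
w ((39.40160369873047, 370.1256408691406), (63.473167419433594, 91.53651428222656), 81.98995208740234) [ 0.4458 -0.179   0.085 ]
w ((326.04461669921875, 314.0318298339844), (100.66043090820312, 103.9705581665039), 87.20845794677734) [ 0.5724 -0.1807  0.085 ]
s ((240.65219116210938, 214.7361297607422), (7.916425704956055, 14.34819221496582), 15.38866138458252) [ 0.569  -0.1736  0.085 ]
```

View pics/p3.png

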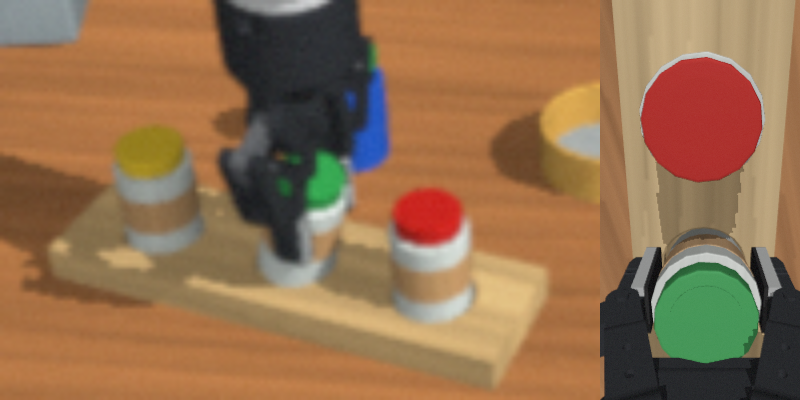

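The tin leans towards the red one in the grip (scene crop at (305,180) and (295,260)), and the bystanders are unmoved. Lift it and go to a viewing pose near the reader.

servo_tool --grip_force 40 --targets '[{"hand": 1, "x": 0, "y": 0, "z": -0.03, "roll": 0}, {"hand": 1, "x": 0, "y": 0, "z": -0.1, "roll": 0}, {"hand": 1, "x": 0, "y": 0, "z": -0.18, "roll": 0}, {"hand": 1, "x": 0, "y": 0, "z": -0.26, "roll": 0}, {"hand": 1, "x": 0, "y": 0, "z": -0.34, "roll": 0}, {"hand": 1, "x": 0, "y": 0, "z": -0.42, "roll": 0}, {"hand": 1, "x": 0, "y": 0, "z": -0.5, "roll": 0}, {"hand": 1, "x": 0, "y": 0, "z": -0.57, "roll": 0}, {"hand": 1, "x": 0.05, "y": 0, "z": -0.57, "roll": 0}, {"hand": 1, "x": 0.12, "y": -0.02, "z": -0.57, "roll": 0}]'

```text
time: 6.57
tool_pos: [0.5813, -0.1211, 0.3346]
tcp_rot: [2.474, 1.918, 0.011]
wrist_force: [0.5, 0.8, -2.7]
width: 0.527
grip_force: 41.7
```

servo_tool --targets '[{"hand": 1, "x": 0.06, "y": -0.02, "z": 0, "roll": 0}, {"hand": 1, "x": 0.12, "y": -0.05, "z": 0, "roll": 0}, {"hand": 1, "x": 0.18, "y": -0.08, "z": 0, "roll": 0}, {"hand": 1, "x": 0.25, "y": -0.11, "z": 0, "roll": 0}, {"hand": 1, "x": 0.31, "y": -0.13, "z": 0, "roll": 0}, {"hand": 1, "x": 0.35, "y": -0.14, "z": 0, "roll": 0}, {"hand": 1, "x": 0.355, "y": -0.14, "z": 0, "roll": 0}, {"hand": 1, "x": 0.355, "y": -0.14, "z": 0, "roll": 0}, {"hand": 1, "x": 0.355, "y": -0.14, "z": 0, "roll": 0}]'

```text
time: 7.32
tool_pos: [0.5539, 0.0705, 0.3294]
tcp_rot: [2.477, 1.929, 0.002]
wrist_force: [0.1, -0.4, -1.2]
width: 0.529
grip_force: 41.7
```

Run:
```python
from h import *
s=bot.read_state();print(s["time"],s["tool_pos"],s["wrist_force"],s["tcp_rot"],s["q"])
w=read_camera("wrist");C=cam("wrist",s)
cv2.imwrite("pics/w4.png",w[:,:,::-1]);np.save("w4.npy",np.r_[s["tool_pos"],s["tcp_rot"]])
Tc=camera_info("wrist")["T_tool_cam"];c=C[2]
for k in blobs(w,"green",300):
    m=cv2.fitEllipse(k); e=Tc[:3,3]; d=Tc[:3,:3]@[(m[0][0]-c["cx"])/c["fx"],(m[0][1]-c["cy"])/c["fy"],1]
    print(m,[ (z,(e+d*(z-e[2])/d[2])[:2]) for z in(-.05,-.055,-.06,-.065)])
```

```text
7.3167 [0.5539 0.0705 0.3294] [ 0.1318 -0.3708 -1.1945] [2.4772 1.9294 0.002 ] [ 0.0824 -0.0046  1.7266 -0.0007  1.4176  0.3298]
((326.1034851074219, 314.18267822265625), (100.54339599609375, 104.01898193359375), 85.76676177978516) [(-0.05, array([0.0078, 0.001 ])), (-0.055, array([0.0119, 0.001 ])), (-0.06, array([0.0159, 0.001 ])), (-0.065, array([0.02  , 0.0009]))]
```

View pics/w4.png

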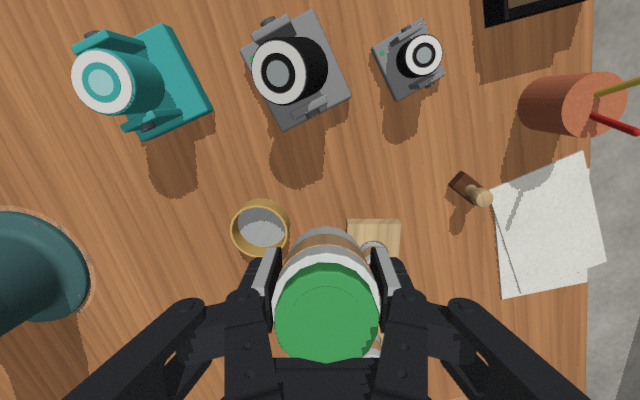

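The wrist view shows the reader's ring at (281,70) on its grey base, with corners near (240,45), (312,12), (348,98) and (285,130). The tin's lid is at (326,314) and leans towards the camera. I'll combine crops to measure the tilts.

Run:
```python
from h import *
a=read_camera("scene");cv2.imwrite("pics/s5.png",a[:,:,::-1])
w=cv2.imread("pics/w4.png")[:,:,::-1].copy()
s=bot.read_state();S=cam("scene")
p=proj(S,s["tool_pos"]+np.array([0,0,.02]))[0].astype(int);print("tin at",p)
x0,y0=p[0]-32,p[1]-36
A=cv2.resize(a[y0:y0+75,x0:x0+65],(325,375),interpolation=cv2.INTER_CUBIC)
g=w[250:370,265:390].astype(float); g=np.clip((g-g.min((0,1)))*1.0,0,255)
gg=w[250:370,265:390,1]; G=cv2.createCLAHE(8,(3,3)).apply(gg); G=cv2.cvtColor(cv2.resize(G,(391,375)),cv2.COLOR_GRAY2RGB)
B=cv2.resize(w[0:140,225:365],(560,560),interpolation=cv2.INTER_CUBIC)[:,:]
top=np.hstack([A,G]);print(x0,y0)
B=cv2.resize(w[0:140,225:365],(220*1,220),interpolation=cv2.INTER_CUBIC)
bot_=np.zeros((220,716,3),np.uint8);bot_[:,:220]=B
cv2.imwrite("pics/c5.png",np.vstack([top,bot_])[:,:,::-1])
# reader ring + base in w4
C=cam("wrist",s)
for k in blobs(w,((0,0,170),(179,60,255)),100,(225,10,345,130)):
  m=cv2.fitEllipse(k);print("ring",m,plane(C,*m[0],.1235))
m=cv2.inRange(cv2.cvtColor(w,cv2.COLOR_RGB2HSV),(90,8,55),(150,80,165));k=np.zeros_like(m);k[0:140,225:360]=1;m*=k
cs=max(cv2.findContours(cv2.morphologyEx(m,cv2.MORPH_OPEN,np.ones((3,3))),cv2.RETR_EXTERNAL,cv2.CHAIN_APPROX_NONE)[0],key=cv2.contourArea)
h=cv2.convexHull(cs);print("hull",cv2.approxPolyDP(h,4,True).reshape(-1,2).tolist())
```

```text
tin at [356 107]
324 71
ring ((278.1791076660156, 71.75069427490234), (51.34293746948242, 62.73430252075195), 164.68463134765625) [0.5328 0.1843 0.1235]
hull [[317, 109], [308, 115]]
```

View pics/c5.png

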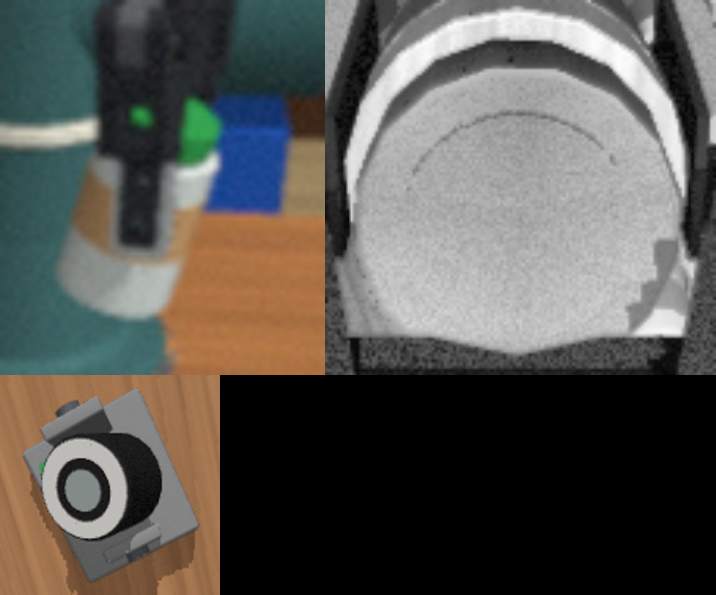

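The scene crop shows the tin leaning about 0.32 in the image. The reader crop gives base corners at w4 pixels (313,9), (239,51), (284,130) and (351,95), and a clear ring ellipse.

Run:
```python
from h import *
v=np.load("w4.npy");s=dict(tool_pos=v[:3],tcp_rot=v[3:]);C=cam("wrist",s)
c=np.array([plane(C,*p,.03) for p in[(312.8,9.5),(239,51),(283.6,130.5),(351,95.5)]]);print(c,c.mean(0))
# top=( +x,+y )? sort: sides
for i in range(4):
  d=c[(i+1)%4]-c[i];print(i,np.linalg.norm(d),np.degrees(np.arctan2(d[1],d[0])))
E_,d=ray(C,278.18,71.75)
for rat in(51.34/62.73,):
  th=np.arccos(rat);u=C[1]@np.array([np.cos(np.radians(164.68)),np.sin(np.radians(164.68)),0]);u-=u@d*d;u/=np.linalg.norm(u)
  for sg in(1,-1):
    n=np.cos(th)*-d+sg*np.sin(th)*u;print("n",n,"tilt",np.arccos(n[2]),"az",np.degrees(np.arctan2(n[1],n[0])))
L,r=tri([ray(C,278.18,71.75),ray(cam("top"),231.67,205.3),ray(cam("scene"),398,202)]);print("lens",L,r)
# tin edges in scene crop -> tilt, vertical plane through tool containing tool x
S=cam("scene");Rm=R.from_rotvec(s["tcp_rot"]).as_matrix();tx=Rm[:,0];ty=Rm[:,1]
def onpl(px,off=0):
  e,q=ray(S,px[0]/5+324,px[1]/5+71);P0=s["tool_pos"]+off*ty;P=e+q*((P0-e)@ty)/(q@ty);w=P-s["tool_pos"];return np.array([w@tx,w[2]])
for a,b in(((95,160),(58,270)),((215,165),(165,312))):
  A,B=onpl(a),onpl(b);print(A,B,"lean",np.arctan2(*(A-B)))
```

```text
[[0.5849 0.2528 0.03  ]
 [0.4798 0.2306 0.03  ]
 [0.5068 0.1191 0.03  ]
 [0.6089 0.1414 0.03  ]] [0.5451 0.186  0.03  ]
0 0.10750299289362834 -168.08432360315206
1 0.11479842977771453 -76.3589724611489
2 0.10445453383475853 12.342876340619863
3 0.11396829354393903 102.11930781170378
n [-0.4738 -0.0854  0.8765] tilt 0.5022498378523829 az -169.78611878326427
n [ 0.6674 -0.0736  0.7411] tilt 0.7361330832641672 az -6.294641647261678
lens [0.5322 0.1844 0.1197] [np.float64(0.001029839475681483), np.float64(0.0005054302177727657), np.float64(0.001435931486723515)]
[-0.0266  0.0241] [-0.0388 -0.0229] lean 0.2540648737205653
[0.0194 0.0287] [ 0.0055 -0.0336] lean 0.21944850934540122
```

The estimates disagree: tilt 0.50 from the ring ellipse and lens height, but 0.38 from the base offset. The tin's lean is about 0.24. I'll take a second oblique view from beyond the reader, with the roll needed for the final pose.

servo_tool --targets '[{"hand": 1, "x": 0.05, "y": 0.03, "z": 0, "roll": -0.04}, {"hand": 1, "x": 0.1, "y": 0.06, "z": 0, "roll": -0.08}, {"hand": 1, "x": 0.15, "y": 0.09, "z": 0, "roll": -0.12}, {"hand": 1, "x": 0.2, "y": 0.12, "z": 0, "roll": -0.155}, {"hand": 1, "x": 0.25, "y": 0.15, "z": 0, "roll": -0.195}, {"hand": 1, "x": 0.3, "y": 0.18, "z": 0, "roll": -0.23}, {"hand": 1, "x": 0.35, "y": 0.213, "z": 0, "roll": -0.27}, {"hand": 1, "x": 0.35, "y": 0.213, "z": 0, "roll": -0.31}, {"hand": 1, "x": 0.35, "y": 0.213, "z": 0, "roll": -0.35}, {"hand": 1, "x": 0.35, "y": 0.213, "z": 0, "roll": -0.39}]'

```text
time: 8.25
tool_pos: [0.7006, 0.2131, 0.3275]
tcp_rot: [-0.915, -3.004, 0.002]
wrist_force: [0.3, 0.2, -0.9]
width: 0.526
grip_force: 41.9
```

servo_tool --targets '[{"hand": 1, "x": 0, "y": 0, "z": 0, "roll": -0.255}, {"hand": 1, "x": 0, "y": 0, "z": 0, "roll": -0.255}, {"hand": 1, "x": 0, "y": 0, "z": 0, "roll": -0.255}, {"hand": 1, "x": 0, "y": 0, "z": 0, "roll": -0.255}, {"hand": 1, "x": 0, "y": 0, "z": 0, "roll": -0.255}, {"hand": 1, "x": 0, "y": 0, "z": 0, "roll": -0.255}, {"hand": 1, "x": 0, "y": 0, "z": 0, "roll": -0.255}, {"hand": 1, "x": 0, "y": 0, "z": 0, "roll": -0.255}, {"hand": 1, "x": 0, "y": 0, "z": 0, "roll": -0.255}, {"hand": 1, "x": 0, "y": 0, "z": 0, "roll": -0.255}]'

```text
time: 9.08
tool_pos: [0.6999, 0.2133, 0.3285]
tcp_rot: [0.317, -3.125, 0.0]
wrist_force: [-0.3, 0.4, -0.2]
width: 0.527
grip_force: 41.9
```

Run:
```python
from h import *
s=bot.read_state();print(s["time"],s["tool_pos"],s["wrist_force"],s["tcp_rot"],s["q"],R.from_rotvec(s["tcp_rot"]).as_matrix())
w=read_camera("wrist");cv2.imwrite("pics/w6.png",w[:,:,::-1]);np.save("w6.npy",np.r_[s["tool_pos"],s["tcp_rot"]])
C=cam("wrist",s);print(proj(C,[[.532,.184,.121],[.545,.186,.03]]))
for k in blobs(w,((0,0,170),(179,60,255)),150):
  m=cv2.fitEllipse(k);print("ring",m,cv2.contourArea(k),plane(C,*m[0],.121))
```

```text
9.0833 [0.6999 0.2133 0.3285] [-0.3121  0.3526 -0.1737] [ 0.317  -3.1254  0.0002] [ 0.2618  0.3347  1.3382 -0.0001  1.4688 -1.5111] [[-0.9796 -0.2008 -0.0001]
 [-0.2008  0.9796 -0.0001]
 [ 0.0001 -0.0001 -1.    ]]
[[329.8977  -2.0557]
 [328.3774  30.9951]]
ring ((75.72683715820312, 211.29605102539062), (102.841552734375, 169.14280700683594), 109.85184478759766) 12326.0 [ 0.813  -0.0718  0.121 ]
ring ((288.3242492675781, 149.8441925048828), (31.376876831054688, 32.38753128051758), 130.54039001464844) 796.5 [0.6877 0.1684 0.121 ]
ring ((330.0720520019531, 7.267739772796631), (38.89203643798828, 55.29851150512695), 91.83736419677734) 778.0 [0.5398 0.1858 0.121 ]
```

View pics/w6.png

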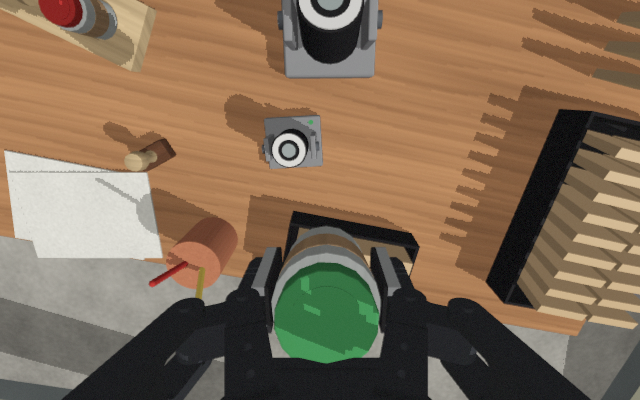

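The reader is cut off at the top of the frame (ring at about (330,0)). I'll move 70 mm back towards it.

servo_tool --targets '[{"hand": 1, "x": 0.07, "y": 0, "z": 0, "roll": 0}, {"hand": 1, "x": 0.14, "y": 0, "z": 0, "roll": 0}, {"hand": 1, "x": 0.14, "y": 0, "z": 0, "roll": 0}, {"hand": 1, "x": 0.14, "y": 0, "z": 0, "roll": 0}, {"hand": 1, "x": 0.14, "y": 0, "z": 0, "roll": 0}]'

```text
time: 9.55
tool_pos: [0.6314, 0.2, 0.3295]
tcp_rot: [-0.32, 3.123, 0.0]
wrist_force: [-0.5, -0.2, -1.1]
width: 0.529
grip_force: 41.9
```

Run:
```python
from h import *
from scipy.optimize import least_squares
v4=np.load("w4.npy")
s=bot.read_state();print(s["time"],s["tool_pos"])
w=read_camera("wrist");cv2.imwrite("pics/w7.png",w[:,:,::-1]);np.save("w7.npy",np.r_[s["tool_pos"],s["tcp_rot"]])
W4=cv2.imread("pics/w4.png")[:,:,::-1].copy()
Cs=[cam("wrist",s),cam("wrist",dict(tool_pos=v4[:3],tcp_rot=v4[3:])),cam("top")]
ims=[w,W4,cv2.imread("pics/t0.png")[:,:,::-1].copy()]
rays=[]
for n,(C,im) in enumerate(zip(Cs,ims)):
  p=proj(C,[.532,.184,.121])[0];b=[int(x) for x in(p[0]-45,max(p[1]-50,0),p[0]+45,p[1]+50)]
  if n==2:b=[int(x) for x in(p[0]-20,p[1]-20,p[0]+20,p[1]+20)]
  for k in blobs(im,((0,0,160),(179,60,255)),150,b):
    m=cv2.fitEllipse(k);A=cv2.contourArea(k);print(n,m,A,"fill",A/(np.pi/4*m[1][0]*m[1][1]))
    e,d=ray(C,*m[0]);th=np.arccos(m[1][0]/m[1][1]);a=np.radians(m[2]);u=C[1]@[np.cos(a),np.sin(a),0];u-=u@d*d;u/=np.linalg.norm(u)
    for sg in(1,-1):
      q=np.cos(th)*-d+sg*np.sin(th)*u;print("   tilt",np.arccos(q[2]),"az",np.degrees(np.arctan2(q[1],q[0])))
    rays.append((e,d))
print(tri(rays))
```

```text
9.55 [0.6314 0.2    0.3295]
0 ((328.9862976074219, 74.1927261352539), (56.98798751831055, 57.92775344848633), 92.69284057617188) 2591.0 fill 0.9993267783104661
   tilt 0.23665432683511714 az 7.091915486809155
   tilt 0.12448434380009286 az -167.30654137437958
1 ((278.2381896972656, 71.78335571289062), (51.407630920410156, 62.91657257080078), 164.197265625) 2539.5 fill 0.9996907865032836
   tilt 0.5053331326770467 az -169.5001101631083
   tilt 0.7374484513418058 az -5.786862289655964
2 ((231.7440948486328, 205.39730834960938), (24.67057991027832, 25.65533447265625), 104.6260986328125) 495.0 fill 0.9957682583965403
   tilt 0.4430005197933121 az -158.15286402379334
   tilt 0.3214066071111497 az -64.85320074246711
(array([0.5319, 0.1836, 0.1209]), [np.float64(0.0004371092307682577), np.float64(0.0011793782324007291), np.float64(0.0008844728548087418)])
```

The off-axis perspective stretch biases these ellipses. I'll refit in a virtual camera that looks straight at the ring.

```bash
cat > ring.py <<'E'
from h import *
def virt(C,k):  # contour -> ellipse in a virtual camera aimed at it
    E,O,c=C; k=k.reshape(-1,2).astype(float)
    d=np.c_[(k[:,0]-c["cx"])/c["fx"],(k[:,1]-c["cy"])/c["fy"],np.ones(len(k))]@O.T
    m=d.mean(0);
    for _ in range(3):
        m/=np.linalg.norm(m);X=np.cross([.3,1,.2],m);X/=np.linalg.norm(X);Y=np.cross(m,X)
        p=np.c_[d@X,d@Y]/(d@m)[:,None];e=cv2.fitEllipse((p*1000).astype(np.float32))
        m0=m;m=m+X*e[0][0]/1000+Y*e[0][1]/1000
    return E,m0,X,Y,e
def normals(C,k):
    E,m,X,Y,e=virt(C,k);a=np.radians(e[2]);u=X*np.cos(a)+Y*np.sin(a);th=np.arccos(min(e[1])/max(e[1]))
    if e[1][0]>e[1][1]:u=-X*np.sin(a)+Y*np.cos(a)
    return E,m,e,[np.cos(th)*-m+g*np.sin(th)*u for g in(1,-1)]
E
python3 - <<'E'
from ring import *
ld=lambda f:cv2.imread(f)[:,:,::-1].copy()
def wc(f): v=np.load(f);return cam("wrist",dict(tool_pos=v[:3],tcp_rot=v[3:]))
rays=[];
for n,C,im,h in(("w7",wc("w7.npy"),ld("pics/w7.png"),48),("w4",wc("w4.npy"),ld("pics/w4.png"),48),("t0",cam("top"),ld("pics/t0.png"),20)):
  p=proj(C,[.532,.184,.121])[0].astype(int)
  for k in blobs(im,((0,0,160),(179,60,255)),150,(p[0]-h,max(0,p[1]-h),p[0]+h,p[1]+h)):
    E,m,e,N=normals(C,k);print(n,e[1]);rays.append((E,m))
    for q in N:print("  n",q,"tilt",np.arccos(q[2]),"az",np.degrees(np.arctan2(q[1],q[0])))
L,r=tri(rays);print(L,r)
# tin lid normal in tool frame (scene s5 tin leaning towards tool +x)
E
```

```text
w7 (158.9449005126953, 173.953369140625)
  n [0.4493 0.0698 0.8906] tilt 0.47203142222583383 az 8.832536543804435
  n [-0.3502 -0.0691  0.9341] tilt 0.36504191852311 az -168.8393078819903
w4 (152.29835510253906, 171.3481903076172)
  n [ 0.559  -0.1048  0.8225] tilt 0.605005736918111 az -10.62052180466248
  n [-0.3494 -0.0593  0.9351] tilt 0.36225813780552485 az -170.36818860906212
t0 (62.95647430419922, 64.5655288696289)
  n [-0.31   -0.0912  0.9463] tilt 0.32908964126498785 az -163.6077973309962
  n [ 0.0427 -0.36    0.932 ] tilt 0.3710068849779616 az -83.24045962321314
[0.5322 0.1833 0.1199] [np.float64(0.0011037775663571235), np.float64(0.001927717555600115), np.float64(0.0012165927120766356)]
```

Views w7 and w4 now agree: tilt 0.363, azimuth -169°, lens near (0.532,0.184,0.121). The tin leans only about 0.25, so I'll increase the lean by about 0.1 against the far edge of the fixed rack, beside the empty middle socket.

servo_tool --targets '[{"hand": 1, "x": 0.01, "y": -0.07, "z": 0, "roll": 0.02}, {"hand": 1, "x": 0.03, "y": -0.15, "z": 0, "roll": 0.05}, {"hand": 1, "x": 0.04, "y": -0.23, "z": 0, "roll": 0.08}, {"hand": 1, "x": 0.05, "y": -0.31, "z": 0, "roll": 0.11}, {"hand": 1, "x": 0.07, "y": -0.39, "z": 0, "roll": 0.143}, {"hand": 1, "x": 0.08, "y": -0.47, "z": 0, "roll": 0.143}, {"hand": 1, "x": 0.09, "y": -0.55, "z": 0, "roll": 0.143}, {"hand": 1, "x": 0.11, "y": -0.63, "z": 0, "roll": 0.143}, {"hand": 1, "x": 0.12, "y": -0.71, "z": 0, "roll": 0.143}, {"hand": 1, "x": 0.135, "y": -0.78, "z": 0, "roll": 0.143}]'

```text
time: 10.43
tool_pos: [0.6457, -0.1989, 0.3292]
tcp_rot: [0.384, 3.116, -0.001]
wrist_force: [1.4, 0.4, -0.9]
width: 0.526
grip_force: 41.9
```

Run:
```python
from h import *
s=bot.read_state();print(s["time"],s["tool_pos"],s["wrist_force"],R.from_rotvec(s["tcp_rot"]).as_matrix()[:,0])
print(move(s,(.6456,-.2146,.11)),move(s,(.6456,-.2146,.041)))
```

```text
10.4333 [ 0.6457 -0.1989  0.3292] [ 1.4316  0.4175 -0.8984] [-0.97    0.2431 -0.0021]
[-0.0066 -0.0302  0.4385] [-0.0063 -0.0301  0.5765]
```

servo_tool --targets '[{"hand": 1, "x": -0.006, "y": -0.026, "z": 0.08, "roll": 0}, {"hand": 1, "x": -0.006, "y": -0.026, "z": 0.16, "roll": 0}, {"hand": 1, "x": -0.006, "y": -0.026, "z": 0.24, "roll": 0}, {"hand": 1, "x": -0.006, "y": -0.026, "z": 0.32, "roll": 0}, {"hand": 1, "x": -0.006, "y": -0.026, "z": 0.4, "roll": 0}, {"hand": 1, "x": -0.006, "y": -0.026, "z": 0.47, "roll": 0}, {"hand": 1, "x": -0.006, "y": -0.026, "z": 0.53, "roll": 0}, {"hand": 1, "x": -0.006, "y": -0.026, "z": 0.57, "roll": 0}, {"hand": 1, "x": -0.006, "y": -0.026, "z": 0.574, "roll": 0}, {"hand": 1, "x": -0.006, "y": -0.026, "z": 0.574, "roll": 0}]'

```text
time: 11.27
tool_pos: [0.6438, -0.2089, 0.0398]
tcp_rot: [-0.383, -3.115, -0.001]
wrist_force: [0.8, 0.5, -0.8]
width: 0.532
grip_force: 41.8
```

Run:
```python
from h import *
s=bot.read_state();x=np.array([.9696,-.2447]);d=s["tool_pos"][:2]-[.568,-.195];print(s["time"],s["tool_pos"],s["wrist_force"],"row dist",d@x,"along",d@[-x[1],x[0]])
```

```text
11.2667 [ 0.6438 -0.2089  0.0398] [ 0.811   0.4531 -0.8439] row dist 0.07687849616685982 along 0.005063567980794286
```

servo_tool --grip_force 25 --targets '[{"hand": 1, "x": 0.02, "y": 0, "z": 0, "roll": 0}, {"hand": 1, "x": 0.034, "y": 0, "z": 0, "roll": 0}, {"hand": 1, "x": 0.034, "y": 0, "z": 0, "roll": 0}]'

```text
time: 11.52
tool_pos: [0.6274, -0.2049, 0.0439]
tcp_rot: [0.383, 3.116, -0.001]
wrist_force: [-0.2, 0.1, -1.5]
width: 0.528
grip_force: 41.8
```

servo_tool --targets '[{"hand": 1, "x": 0.004, "y": 0, "z": 0, "roll": 0}, {"hand": 1, "x": 0.004, "y": 0, "z": 0, "roll": 0}]'

```text
time: 11.68
tool_pos: [0.6261, -0.2045, 0.0434]
tcp_rot: [0.383, 3.116, -0.001]
wrist_force: [-0.2, -0.1, -1.3]
width: 0.526
grip_force: 41.8
```

Run:
```python
from h import *
s=bot.read_state();x=np.array([.9696,-.2447]);d=s["tool_pos"][:2]-[.568,-.195];print(s["time"],s["tool_pos"],s["wrist_force"],"row dist",d@x)
```

```text
11.6833 [ 0.6261 -0.2045  0.0434] [-0.209  -0.1093 -1.2963] row dist 0.058632482978672754
```

servo_tool --targets '[{"hand": 1, "x": 0.004, "y": 0, "z": 0, "roll": 0}, {"hand": 1, "x": 0.004, "y": 0, "z": 0, "roll": 0}]'

```text
time: 11.85
tool_pos: [0.6237, -0.2038, 0.0423]
tcp_rot: [0.383, 3.118, -0.0]
wrist_force: [-0.1, -0.0, -0.5]
width: 0.526
grip_force: 41.8
```

servo_tool --targets '[{"hand": 1, "x": 0.004, "y": 0, "z": 0, "roll": 0}, {"hand": 1, "x": 0.004, "y": 0, "z": 0, "roll": 0}]'

```text
time: 12.02
tool_pos: [0.6214, -0.2032, 0.0416]
tcp_rot: [-0.383, -3.118, -0.0]
wrist_force: [0.2, 0.0, -1.0]
width: 0.531
grip_force: 41.8
```

servo_tool --targets '[{"hand": 1, "x": 0.004, "y": 0, "z": 0, "roll": 0}, {"hand": 1, "x": 0.004, "y": 0, "z": 0, "roll": 0}]'

```text
time: 12.18
tool_pos: [0.6193, -0.2027, 0.0414]
tcp_rot: [-0.383, -3.117, -0.0]
wrist_force: [0.5, 0.5, -1.8]
width: 0.53
grip_force: 41.8
```

Run:
```python
from h import *
s=bot.read_state();x=np.array([.9696,-.2447]);d=s["tool_pos"][:2]-[.568,-.195];print(s["time"],s["tool_pos"],s["wrist_force"],"row dist",d@x)
```

```text
12.1833 [ 0.6193 -0.2027  0.0414] [ 0.5299  0.4532 -1.7959] row dist 0.05166293278795981
```

servo_tool --targets '[{"hand": 1, "x": 0.004, "y": 0, "z": 0, "roll": 0}, {"hand": 1, "x": 0.004, "y": 0, "z": 0, "roll": 0}]'

```text
time: 12.35
tool_pos: [0.6175, -0.2023, 0.0415]
tcp_rot: [-0.383, -3.118, -0.0]
wrist_force: [0.2, -0.0, -1.0]
width: 0.529
grip_force: 41.8
```

servo_tool --targets '[{"hand": 1, "x": 0.004, "y": 0, "z": 0, "roll": 0}, {"hand": 1, "x": 0.004, "y": 0, "z": 0, "roll": 0}]'

```text
time: 12.52
tool_pos: [0.6168, -0.2022, 0.0421]
tcp_rot: [0.383, 3.116, -0.001]
wrist_force: [2.5, -0.3, -2.2]
width: 0.529
grip_force: 41.7
```

Run:
```python
from h import *
s=bot.read_state();x=np.array([.9696,-.2447]);d=s["tool_pos"][:2]-[.568,-.195];print(s["time"],s["tool_pos"],s["wrist_force"],"row dist",d@x)
w=read_camera("wrist");a=read_camera("scene");t=read_camera("top")
C=cam("wrist",s);W=cv2.imread("pics/w7.png")[:,:,::-1].copy()
for i in(W,w):
  for k in blobs(i,"green",1500):
    m=cv2.fitEllipse(k);print(m,cv2.boundingRect(k))
# rack edge pixels in the wrist view: predicted far long edge
e=np.array([.568,-.195])+x*.0425;f=np.array([-x[1],x[0]])
pe=proj(C,[[*(e+f*q),.022] for q in(-.1,-.06,0,.06,.1)]);print(pe)
P=proj(cam("scene"),s["tool_pos"])[0].astype(int);print(P)
A=cv2.resize(a[P[1]-50:P[1]+40,P[0]-45:P[0]+45],(420,420),interpolation=cv2.INTER_CUBIC)
Q=proj(cam("top"),s["tool_pos"])[0].astype(int)
cv2.imwrite("pics/c8.png",np.hstack([A,cv2.resize(w[150:400,160:490],(380,288)) if 0 else cv2.copyMakeBorder(cv2.resize(w[150:400,160:490],(380,288)),0,132,0,0,cv2.BORDER_CONSTANT)])[:,:,::-1])
```

```text
12.5167 [ 0.6168 -0.2022  0.0421] [ 2.5162 -0.2713 -2.238 ] row dist 0.049098165466973785
((326.1170959472656, 314.1989440917969), (100.66345977783203, 103.71318054199219), 87.10448455810547) (275, 263, 104, 101)
((326.1309814453125, 314.0402526855469), (100.78018951416016, 103.70634460449219), 87.61036682128906) (275, 263, 104, 101)
[[140.8172 230.4484]
 [210.4426 230.6005]
 [314.7868 230.8284]
 [419.0184 231.0561]
 [488.4436 231.2077]]
[225 241]
```

View pics/c8.png

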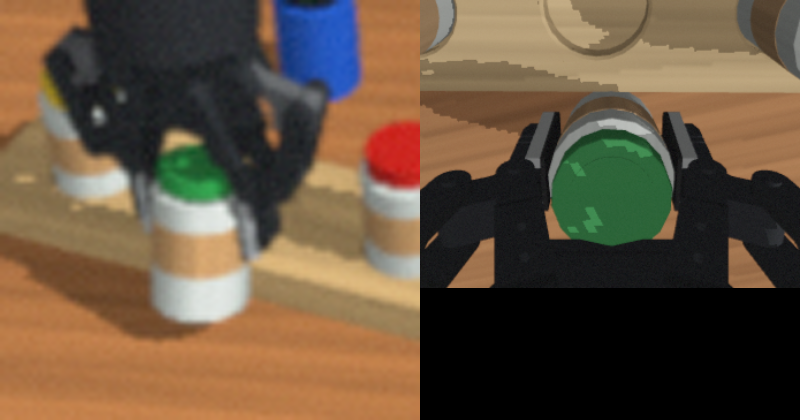

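Contact came at 49 mm. With the edges in the scene view, this says the tin leans about 0.27 and has slipped about 4 mm towards tool -x. The rack edge sits in the wrist view where predicted. Push 5 mm more.

servo_tool --targets '[{"hand": 1, "x": 0.004, "y": 0, "z": 0, "roll": 0}, {"hand": 1, "x": 0.008, "y": 0, "z": 0, "roll": 0}, {"hand": 1, "x": 0.011, "y": 0, "z": 0, "roll": 0}, {"hand": 1, "x": 0.011, "y": 0, "z": 0, "roll": 0}]'

```text
time: 13.0
tool_pos: [0.6146, -0.2017, 0.0437]
tcp_rot: [0.382, 3.109, -0.002]
wrist_force: [8.5, -1.6, -2.5]
width: 0.528
grip_force: 41.6
```

Run:
```python
from h import *
s=bot.read_state();x=np.array([.9696,-.2447]);d=s["tool_pos"][:2]-[.568,-.195];print(s["time"],s["tool_pos"],s["wrist_force"],"row dist",d@x)
w=read_camera("wrist")
for k in blobs(w,"green",1500):
    m=cv2.fitEllipse(k);print(m,cv2.boundingRect(k))
```

```text
13.0 [ 0.6146 -0.2017  0.0437] [ 8.4822 -1.5502 -2.461 ] row dist 0.04684273142355793
((326.07080078125, 313.4478454589844), (101.63462829589844, 103.53749084472656), 87.94755554199219) (275, 262, 104, 102)
```

servo_tool --grip_force 22 --targets '[{"hand": 0.9, "x": 0.003, "y": 0, "z": 0, "roll": 0}, {"hand": 0.9, "x": 0.006, "y": 0, "z": 0, "roll": 0}, {"hand": 0.9, "x": 0.008, "y": 0, "z": 0, "roll": 0}, {"hand": 0.9, "x": 0.008, "y": 0, "z": 0, "roll": 0}]'

```text
time: 13.38
tool_pos: [0.6115, -0.201, 0.0444]
tcp_rot: [0.382, 3.108, -0.003]
wrist_force: [8.3, -1.6, -0.8]
width: 0.528
grip_force: 41.4
```

Run:
```python
from h import *
s=bot.read_state();x=np.array([.9696,-.2447]);d=s["tool_pos"][:2]-[.568,-.195];print(s["time"],s["tool_pos"],s["wrist_force"],"row dist",d@x)
w=read_camera("wrist")
for k in blobs(w,"green",1500):
    m=cv2.fitEllipse(k);print(m,cv2.boundingRect(k))
```

```text
13.3833 [ 0.6115 -0.201   0.0444] [ 8.2733 -1.5968 -0.7567] row dist 0.04361669187917393
((325.93707275390625, 312.6897277832031), (102.84037780761719, 103.53406524658203), 79.0766372680664) (274, 260, 104, 104)
```

Row distance is now 43.6 mm, 5.6 mm past contact. Lift it out and repeat the side view at pose A to measure the lean.

servo_tool --grip_force 45 --targets '[{"hand": 1, "x": -0.025, "y": 0, "z": 0, "roll": 0}, {"hand": 1, "x": -0.025, "y": 0, "z": -0.08, "roll": 0}, {"hand": 1, "x": -0.025, "y": 0, "z": -0.16, "roll": 0.03}, {"hand": 1, "x": -0.025, "y": 0, "z": -0.24, "roll": 0.07}, {"hand": 1, "x": -0.025, "y": 0, "z": -0.32, "roll": 0.11}, {"hand": 1, "x": -0.025, "y": 0, "z": -0.4, "roll": 0.15}, {"hand": 1, "x": -0.025, "y": 0, "z": -0.48, "roll": 0.19}, {"hand": 1, "x": -0.025, "y": 0, "z": -0.55, "roll": 0.23}, {"hand": 1, "x": 0, "y": 0.06, "z": -0.57, "roll": 0.27}, {"hand": 1, "x": 0.03, "y": 0.13, "z": -0.57, "roll": 0.31}]'

```text
time: 14.27
tool_pos: [0.6092, -0.1348, 0.3323]
tcp_rot: [1.8, 2.566, 0.003]
wrist_force: [0.4, 1.1, -1.8]
width: 0.527
grip_force: 46.4
```

Run:
```python
from h import *
s=bot.read_state();M=R.from_rotvec(s["tcp_rot"]).as_matrix();print(s["time"],s["tool_pos"],s["wrist_force"],s["grip_force"])
print(move(s,(.5539,.0705,.3294)), "roll",-(75.8-np.degrees(np.arctan2(M[1,0],M[0,0])))/180)
```

```text
14.2667 [ 0.6092 -0.1348  0.3323] [ 0.3828  1.0931 -1.8337] 46.441842913627625
[0.4237 0.0357 0.0038] roll 0.18936690709646564
```

servo_tool --targets '[{"hand": 1, "x": 0.07, "y": 0.006, "z": 0, "roll": 0.04}, {"hand": 1, "x": 0.15, "y": 0.013, "z": 0, "roll": 0.08}, {"hand": 1, "x": 0.22, "y": 0.02, "z": 0, "roll": 0.115}, {"hand": 1, "x": 0.29, "y": 0.025, "z": 0, "roll": 0.155}, {"hand": 1, "x": 0.36, "y": 0.03, "z": 0, "roll": 0.189}, {"hand": 1, "x": 0.42, "y": 0.035, "z": 0.004, "roll": 0.189}, {"hand": 1, "x": 0.42, "y": 0.035, "z": 0.004, "roll": 0.189}, {"hand": 1, "x": 0.42, "y": 0.035, "z": 0.004, "roll": 0.189}, {"hand": 1, "x": 0.42, "y": 0.035, "z": 0.004, "roll": 0.189}]'

```text
time: 15.02
tool_pos: [0.5503, 0.0696, 0.3245]
tcp_rot: [2.467, 1.945, -0.002]
wrist_force: [0.2, -1.1, -1.4]
width: 0.528
grip_force: 46.5
```

Run:
```python
from h import *
s=bot.read_state();print(s["time"],s["tool_pos"],s["tcp_rot"])
a=read_camera("scene");w=read_camera("wrist");cv2.imwrite("pics/s9.png",a[:,:,::-1]);cv2.imwrite("pics/w9.png",w[:,:,::-1])
for k in blobs(w,"green",1500): print(cv2.fitEllipse(k),cv2.boundingRect(k))
old=cv2.imread("pics/s5.png")[:,:,::-1].copy();v=np.load("w4.npy")
S=cam("scene")
def meas(im,tp,rv):
  M=R.from_rotvec(rv).as_matrix();tx,ty=M[:,0],M[:,1]
  def on(u,vv):
    e,q=ray(S,u,vv);P=e+q*((tp-e)@ty)/(q@ty)-tp;return P@tx,P[2]
  P=proj(S,tp+np.array([0,0,.02]))[0];x0,y0=int(P[0])-40,int(P[1])-36
  hsv=cv2.cvtColor(im[y0:y0+75,x0:x0+75],cv2.COLOR_RGB2HSV);H,Sa,V=[hsv[...,i].astype(int) for i in range(3)]
  tin=(((Sa<55)&(V>95))|((H>8)&(H<22)&(Sa>55)&(Sa<125)&(V>110))).astype(np.uint8)
  n,l,st,_=cv2.connectedComponentsWithStats(cv2.morphologyEx(tin,cv2.MORPH_OPEN,np.ones((2,2))))
  i=1+np.argmax(st[1:,4]);m=(l==i);print(st[i])
  print("\n".join("".join("#" if c else "." for c in r) for r in m[28:66:2]))
  # edges with subpixel left/right per row
  Lx,Rx=[],[]
  for r in range(75):
    c=np.flatnonzero(m[r])
    if len(c)>14: Lx.append(on(c[0]+x0-.0,r+y0));Rx.append(on(c[-1]+x0,r+y0))
  for nme,E in(("L",Lx),("R",Rx)):
    E=np.array(E);b=E[(E[:,1]<.02)&(E[:,1]>-.02)]
    p=np.polyfit(b[:,1],b[:,0],1);print(nme,"lean",np.arctan(p[0]),"x at z=.021",np.polyval(p,.021),len(b))
meas(old,v[:3],v[3:]);meas(a,s["tool_pos"],s["tcp_rot"])
```

```text
15.0167 [0.5503 0.0696 0.3245] [ 2.4671  1.9449 -0.0023]
((325.7989196777344, 313.2569580078125), (102.1579360961914, 104.10991668701172), 73.04532623291016) (274, 261, 104, 102)
[ 20  32  33  33 570]
...........................................................................
...........................................................................
...................................................##......................
...........................######.........###########......................
............................#####.........#########........................
............................#####........##########........................
..........................######.........##########........................
..........................######.........#########.........................
.........................#######.........#######...........................
.......................#########.........######............................
......................##########.........######............................
.....................#############......######.................
[... 1562 characters left out ...]
........####..............................
....................#########################..............................
...................##########################..............................
....................########################...............................
.....................######################................................
.......................###################.................................
..........................################.................................
...............................########..##................................
L lean 0.41506888234864214 x at z=.021 -0.023438743516385235 19
R lean 0.28396673084336216 x at z=.021 0.01827256199899324 18
```

The tin now leans about 0.33, against the reader's 0.363, which is within tolerance. Its base centre is at about (-0.020, 0, +0.024) in the tool frame. Go to the final pose from above.

Run:
```python
from h import *
s=bot.read_state();M=R.from_rotvec(s["tcp_rot"]).as_matrix()
print(move(s,(.4848,.174,.29)),"roll",-(191.2-np.degrees(np.arctan2(M[1,0],M[0,0])))/180)
```

```text
[ 0.1734 -0.1777  0.0689] roll -0.6378341822430749
```

servo_tool --targets '[{"hand": 1, "x": 0.03, "y": -0.03, "z": 0, "roll": -0.04}, {"hand": 1, "x": 0.06, "y": -0.06, "z": 0, "roll": -0.075}, {"hand": 1, "x": 0.09, "y": -0.09, "z": 0, "roll": -0.115}, {"hand": 1, "x": 0.12, "y": -0.12, "z": 0, "roll": -0.15}, {"hand": 1, "x": 0.15, "y": -0.15, "z": 0, "roll": -0.19}, {"hand": 1, "x": 0.173, "y": -0.178, "z": 0, "roll": -0.23}, {"hand": 1, "x": 0.173, "y": -0.178, "z": 0, "roll": -0.27}, {"hand": 1, "x": 0.173, "y": -0.178, "z": 0, "roll": -0.31}, {"hand": 1, "x": 0.173, "y": -0.178, "z": 0, "roll": -0.35}, {"hand": 1, "x": 0.173, "y": -0.178, "z": 0, "roll": -0.39}]'

```text
time: 15.95
tool_pos: [0.485, 0.1738, 0.3247]
tcp_rot: [-0.901, -3.01, 0.001]
wrist_force: [-0.1, -0.4, -1.6]
width: 0.525
grip_force: 46.6
```

servo_tool --targets '[{"hand": 1, "x": 0, "y": 0, "z": 0, "roll": -0.25}, {"hand": 1, "x": 0, "y": 0, "z": 0, "roll": -0.25}, {"hand": 1, "x": 0, "y": 0, "z": 0, "roll": -0.25}, {"hand": 1, "x": 0, "y": 0, "z": 0, "roll": -0.25}, {"hand": 1, "x": 0, "y": 0, "z": 0.02, "roll": -0.25}, {"hand": 1, "x": 0, "y": 0, "z": 0.05, "roll": -0.25}, {"hand": 1, "x": 0, "y": 0, "z": 0.07, "roll": -0.25}, {"hand": 1, "x": 0, "y": 0, "z": 0.07, "roll": -0.25}, {"hand": 1, "x": 0, "y": 0, "z": 0.07, "roll": -0.25}]'

```text
time: 16.7
tool_pos: [0.4846, 0.1738, 0.289]
tcp_rot: [0.307, -3.125, 0.001]
wrist_force: [1.1, 0.4, -1.7]
width: 0.525
grip_force: 46.6
```

Run:
```python
from h import *
s=bot.read_state();M=R.from_rotvec(s["tcp_rot"]).as_matrix();print(s["time"],s["tool_pos"],s["wrist_force"],np.degrees(np.arctan2(M[1,0],M[0,0])),s["q"][5])
print(move(s,(.4848,.174,.2214)))
```

```text
16.7 [0.4846 0.1738 0.289 ] [ 1.0518  0.3692 -1.6689] -168.75968106693028 -1.470889914037879
[-0.0008  0.0004  0.1353]
```

servo_tool --targets '[{"hand": 1, "x": -0.001, "y": 0, "z": 0.05, "roll": 0}, {"hand": 1, "x": -0.001, "y": 0, "z": 0.1, "roll": 0}, {"hand": 1, "x": -0.001, "y": 0, "z": 0.125, "roll": 0}, {"hand": 1, "x": -0.001, "y": 0, "z": 0.135, "roll": 0}, {"hand": 1, "x": -0.001, "y": 0, "z": 0.135, "roll": 0}, {"hand": 1, "x": -0.001, "y": 0, "z": 0.135, "roll": 0}, {"hand": 1, "x": -0.001, "y": 0, "z": 0.135, "roll": 0}, {"hand": 1, "x": -0.001, "y": 0, "z": 0.135, "roll": 0}]'

```text
time: 17.37
tool_pos: [0.4861, 0.1754, 0.224]
tcp_rot: [-0.312, 3.123, 0.001]
wrist_force: [-0.3, -0.4, -1.0]
width: 0.522
grip_force: 46.6
```

Run:
```python
from h import *
s=bot.read_state();print(s["time"],s["tool_pos"],s["wrist_force"])
a=read_camera("scene");t=read_camera("top")
lid=np.array([.504,.178,.197])+.075*np.array([-.349,-.066,.935]);print("lid expected",lid,proj(cam("scene"),lid),proj(cam("top"),lid))
for n,i in(("s",a),("t",t)):
  for k in blobs(i,"green",10): (u,v),r=cv2.minEnclosingCircle(k);print(n,u,v,r)
# lower silhouette of the tin in the scene: compare with projected base rim for lean .36 and .30
S=cam("scene")
b=np.array([.504,.178,.197]);g=a
p=proj(S,b)[0];print("base px",p)
x0,x1=int(p[0])-25,int(p[0])+26
for c in range(int(p[0])-20,int(p[0])+21,5):
  print(c,[tuple(int(q) for q in a[r,c]) for r in range(int(p[1])-6,int(p[1])+18,3)])
```

```text
17.3667 [0.4861 0.1754 0.224 ] [-0.2978 -0.4172 -1.0442]
lid expected [0.4778 0.173  0.2671] [[400.752  131.6914]] [[218.7312 222.1733]]
s 246.0 184.0 7.280210018157959
s 402.0 134.5 9.12424373626709
t 389.0 250.5 8.381627082824707
t 221.5 226.0 4.031229019165039
base px [399.5288 166.1085]
379 [(184, 121, 74), (191, 126, 77), (183, 119, 72), (182, 121, 69), (179, 118, 68), (183, 122, 71), (181, 122, 69), (76, 111, 99)]
384 [(180, 118, 71), (171, 126, 84), (61, 90, 81), (53, 73, 73), (62, 67, 71), (46, 62, 63), (16, 79, 78), (21, 80, 77)]
389 [(155, 112, 82), (159, 117, 89), (161, 118, 82), (85, 122, 109), (38, 171, 165), (34, 149, 146), (28, 141, 137), (30, 128, 125)]
394 [(136, 141, 138), (141, 146, 143), (131, 140, 138), (21, 94, 94), (24, 98, 94), (23, 99, 96), (28, 102, 100), (25, 103, 101)]
399 [(177, 186, 178), (179, 187, 180), (180, 187, 182), (30, 110, 110), (24, 111, 107), (19, 108, 107), (24, 112, 111), (29, 117, 113)]
404 [(220, 226, 222), (219, 224, 220), (219, 226, 222), (32, 129, 126), (30, 128, 126), (25, 131, 127), (36, 140, 135), (30, 138, 135)]
409 [(227, 233, 229), (226, 231, 226), (222, 228, 225), (37, 153, 152), (36, 154, 151), (33, 156, 151), (38, 159, 156), (39, 162, 158)]
414 [(231, 233, 228), (231, 232, 229), (166, 213, 208), (33, 166, 161), (36, 167, 164), (36, 163, 159), (35, 158, 155), (22, 124, 121)]
419 [(174, 115, 68), (102, 165, 149), (33, 152, 149), (18, 87, 86), (19, 79, 78), (18, 79, 79), (22, 94, 91), (30, 120, 116)]
```

Run:
```python
from h import *
s=bot.read_state();a=read_camera("scene");S=cam("scene");cv2.imwrite("pics/s10.png",a[:,:,::-1])
tp=s["tool_pos"];M=R.from_rotvec(s["tcp_rot"]).as_matrix()
def rim(b,n):
  u=np.cross(n,[0,1,0]);u/=np.linalg.norm(u);v=np.cross(n,u);t=np.linspace(0,2*np.pi,73)
  return proj(S,b+.023*(np.outer(np.cos(t),u)+np.outer(np.sin(t),v)))
for le,off in((.363,None),(.33,-.004),(.25,-.004),(.4,-.004)):
  if off is None: b=np.array([.504,.178,.197])
  else: b=tp+M@np.array([off-.048*np.sin(le),.0,-.021+.048*np.cos(le)])
  n=M@np.array([np.sin(le),0,-np.cos(le)]);r=rim(b,n);print(le,b,"cols",r[:,0].min(),r[:,0].max(),"bottom",r[:,1].max(), "tool px",proj(S,tp)[0])
hsv=cv2.cvtColor(a,cv2.COLOR_RGB2HSV)
for r in range(140,175):
  print(r,"".join("w" if hsv[r,c,1]<45 and hsv[r,c,2]>80 else "G" if 45<hsv[r,c,0]<75 and hsv[r,c,1]>90 else "t" if 76<=hsv[r,c,0]<=95 and hsv[r,c,1]>120 else "k" if hsv[r,c,2]<80 else "o" for c in range(375,435)))
```

```text
0.363 [0.504 0.178 0.197] cols 388.9237763982488 410.2572318838695 bottom 168.01469664216825 tool px [399.2022 151.4421]
0.33 [0.505  0.1791 0.1991] cols 389.6028695425953 410.9893402334939 bottom 167.7655695977709 tool px [399.2022 151.4421]
0.25 [0.5014 0.1784 0.198 ] cols 389.0885182352047 410.3510210290203 bottom 168.13913198324704 tool px [399.2022 151.4421]
0.4 [0.5081 0.1798 0.2003] cols 390.0656185336142 411.5508948891397 bottom 167.32659491587077 tool px [399.2022 151.4421]
140 oooooooookkkkkwwwwwwwwwwwwwwwwwwwwwwwwwwwwkooooooooooooooooo
141 oooooooookkkkkwwwwwwwwwwwwwwwwwwwwwwwwwwwkkooooooooooooooooo
142 oooooooookkkkkwwwwwwwwwwwwwwwwwwwwwwwwwwwkoooooooooooooooooo
143 oooooooookkkkwwwwwwwwwwwwwwwwwwwwwwwwwwwwkoooooooooooooooooo
144 oooooooookkkkwwwwwwwwwwwwwwwwwwwwwwwwwwwwkoooooooooooooooooo
145 oooooooookkkkwwwwooowwwwwwwwwwwwwwwoowwwwooooooooooooooooooo
146 oooooooookkkkwwwwooooooooooooooooooooowwkooooooooooooooooooo
147 oooooooookkkkwwwooooooooooooooooooooowwwkooooooooooooooooooo
148 ooooooooookkkwwwooooooooooooooooooooowwwoooooooooooooooooooo
149 ooooooooookkkwwwooooooo
[... 962 characters left out ...]
ooooowwwwwwwwwwwwwwwwwwwwwwwwwwotttooooooooooooooo
165 oooooooooottoooowwwwwwwwwwwwwwwwwwwwwwwwwotttooooooooooooooo
166 ooooooooootttooowwwwwwwwwwwwwwwwwwwwwwwootttttoooooooooooooo
167 ooooooooootttoooooowwwwwwwwwwwwwwwooooottttttttwoooooooooooo
168 oooooooookttttoootttttooooooooottttttttttttttttowooooooooooo
169 oooooooookttttoootttttttttttttttttttttttttttttttoooooooooooo
170 ooooooookkkttttotttttttttttttttttttttttttttttttttwoooooooooo
171 ooooooookkkttttttttttttttttttttttttttttttttttttttooooooooooo
172 ooooooookkkttttttttttttttttttttttttttttttttttttttooooooooooo
173 ooooooookkkttttttttttttttttttttttttttttttttttttttwoooooooooo
174 ooooooookkkttttttttttttttttttttttttttttttttttttttooooooooooo
```

The tin in the scene view spans columns 390 to 411 with its lower edge at row 168. That is where the rim at reader_spot should project. It is still and gripped, so I'll hand in.

```bash
python3 -c "
from workcell import bot,ticket
s=bot.read_state();print(s['time'],s['tool_pos'],s['grip_force'],abs(s['joint_vel']).max())
print(ticket.finish_job())"
```

```text
17.5167 [0.48559555 0.17521832 0.22322496] 46.584330797195435 0.005986720436312076
the job is handed in; nothing more can be done
None
```

I pressed the green lid fully home in the rack, lifted the tin out, and handed the job in at 17.5 s. The gripper is holding the tin still, with its base within about 3 mm of the reader spot and its axis within about 0.06 rad of the line of sight by my camera estimates; the judge's result was not shown.

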